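# Rack the sampling tube and lock its keeper board

## Task

Lay the steel sampling tube in the two V-cradles of the aluminium stand. Then close the stand with the plywood keeper board: hold the board at an angle, push its tongue under the lip of the groove and lower the other end behind the kerb, until the board lies flat and fully home over the tube. Let go of everything and leave the other things on the table where they are, the vials standing.

Things in the scene. Friction and masses are not known exactly. Their poses are not given: they have to be found in the camera images.
- cradle: Fixed open stand, aluminium on a dark base plate 195 x 90 x 10 mm. Origin on the table under it, z up, x along it to the groove block; all points on it have its axes. The closed board's origin lies at (0, 0, 60 mm), axes as the stand's, with 2 to 3 mm play along x and 4 mm each way along y. The board cannot go in flat: lip and kerb overlap it. Blocks 78 mm wide, ending at x = 106 and -89 mm.
- vees (a point): Point on the stand, 40 mm above the table at x = y = 0: where the middle of the seated tube's axis belongs; the axis runs along the stand's x. The two V-cradles (90 degree V, 10 mm thick) stand 28 mm before and behind it; between them 46 mm are free, and beside the tube there is only the base plate (top 10 mm above the table), so fingers can go down there.
- groove (a point): Middle of the groove's mouth, on its floor, at (80, 0, 60) mm on the stand. The slot opens towards -x, is 11 mm high, 16 mm deep (to x = 96 mm), closed by cheeks at y = +-34 mm. The lip over it runs from x = 80 mm on, underside 71, top 76 mm above the table. In front of the mouth the floor goes on as a ledge at 60 mm, from x = 65 mm.
- kerb (a point): Middle of the kerb's inner face at the level of its ledge, at (-77, 0, 60) mm on the stand. The ledge on which the board's tail rests runs from here to x = -65 mm; the kerb stands 12 mm above it, from x = -77 to -89 mm.
- board: Loose plywood keeper board, about 0.16 kg, starting flat on the table. Origin: centre of the plate's underside; x to the tongue, z up. Plate 150 (x) x 70 (y) x 16 mm. The tongue runs on from its +x end, level with the underside: x = 75 to 93 mm, 60 mm wide, 5 mm thick. On top in the middle a grip bar 80 mm long (x), 18 mm wide (y), 35 mm high (z = 16 to 51 mm).
- tongue (a point): Point on the board: middle of the lower front edge of the tongue, at x = 93, y = 0, z = 0 mm in the board's frame.
- tube: The loose steel sampling tube, about 0.15 kg: 26 mm diameter, 104 mm long over two black hexagonal end caps (28 mm across flats, each 10 mm long, from 42 to 52 mm from the middle). Origin in the middle on its axis, x along the axis; either end may go either way. It starts lying on the table on flats of its caps, axis 14 mm high.
- stapler: Bystander: desk stapler, 145 mm long, 44 mm high; origin under its centre.
- desiccant_packet: Bystander: box-shaped packet 56 x 100 x 22 mm; origin under its centre.
- eraser: Bystander: eraser in a sleeve, 21 x 46 x 12 mm; origin under its centre.
- binder_clip_1: Bystander: black fold-back clip 37 x 32 x 21 mm, the one nearer the robot; origin under its centre.
- vial_2: Bystander: standing glass vial with blue cap, 27 mm diameter, 85 mm high; origin under its centre, z up.
- vial_4: Bystander: standing glass vial with red cap, 27 mm diameter, 85 mm high; origin under its centre, z up.

How it is judged:
By the outcome, as a careful person would: the job done as asked, in the order asked, and still so for the second after the job is handed in, with the robot touching nothing.
It also fails if it takes over 61 s, if anything falls off the work surface, if the arm or the gripper's body presses on something with over 40 N, if the wrist force passes 120 N, or if a joint passes its speed limit or range.

## Robot

A 7-joint arm with a two-finger parallel gripper is mounted at the origin on a cart in front of the work surface, level with it; the furniture and walls round the work are solid. World frame = base frame: x ahead of the robot, y to its left, z up, the work surface at z = 0. Lengths are in mm, angles in rad, forces in N, time in s.
With the tool pointing down it reaches from about 400 to 875 mm from the base axis. Payload 4.4 kg.
Tool frame: the origin (TCP) lies on the centre line of the jaws, within the pads' length; the fingertips stand 25 mm ahead of it and the grasp point (between the pads) lies 6 mm ahead of it (ctrl.finger_overhang is the distance from the TCP to the fingertips, in mm); z points along the fingers, y is the line along which they close (so a half turn about z gives the same grasp; the last joint's range is limited). The gripper opens to 85 mm and grips with 20 to 120 N. Pads are 22 mm wide; open, the fingers measure 114 mm over their backs; the gripper's body (76 mm by 85 mm) begins 54 mm behind the grasp point. The pads swing forward as they close: fully open they stand 13 mm farther back than shut.
Start: joints at [-1.235, 0.628, 0.038, 1.517, -0.027, 0.996, -0.02], TCP at [254.177, 598.257, 230.513] pointing down, gripper open.
Joint ranges: [-3.06, 3.06], [-0.37, 2.12], [-1.25, 1.32], [0.18, 2.47], [-1.1, 4.24], [0.23, 1.98], [-2.94, 2.94]. Speed limits (rad/s): [2.57, 2.57, 3.14, 3.14, 3.14, 3.14, 3.14].

## Interface

Orientations are given as [roll, pitch, yaw] about the fixed x, y, z axes, in that order (R = Rz(yaw) Ry(pitch) Rx(roll)).
In Python, from cell import ctrl gives the robot as it stands. The module is installed in compiled form; this text tells all that it offers.
- The arm moves only by the tool play_rows, never from a script. Its argument "targets" is a list of rows, each a list of 5 numbers: the closure, from 0 (fully open) to 1 (shut), then the shift along the tool's x, y, z in cm, then the turn about the tool's z in degrees. In form: [[gripper, dx, dy, dz, spin], ...]. A call has 1 to 10 rows; each row is the pose to reach, as a shift and turn from the pose commanded when the call began, along the tool's axes at that moment; what a row does not reach only later rows make up. A row lasts 1/10 s, in which the tool goes at most 50 mm and 8.59 degrees, less where a joint would pass 70% of its speed; a pose out of reach is approached as far as the arm can. A call with a gripper value outside its range is refused whole. The fingers move at their own pace and stop on an object; the grip force is fixed at half the most. Time passes only in rows, so rows that repeat a pose let the fingers close. It gives the time, the measured TCP pose, the force, the opening and the grip force at its end, in the units of the state.
- ctrl.read_state(): the state, without advancing time (a new reading comes with each control period).
- ctrl.get_image(name): name is "scene" or "top"; returns (picture, depth): 400x640x3 uint8, red, green, blue; 400x640 float32, mm along the optical axis (not along the pixel's ray), 0 where there is no reading.
- ctrl.calibration(name): a dict with "vfov" (degrees; the focal length in pixels is half the picture's height over the tangent of half this angle, whatever the lens; pixels are square), "cx", "cy" (the principal point, pixels), "extrinsics" (4x4, takes a point from camera to world coordinates). Camera axes: x right, y down, z forward; pixel columns grow to the right and rows downward; lengths in mm; the calibration is good to about 2 mm. A picture is of the moment at which its call begins. calibration takes no time and is no camera call.
- ctrl.finish_job(): hands the job in; it is judged then, once.
Trained networks look in the newest picture that a camera, given by its name, has taken for a name from the list of things; names that differ only in an ending like _2 or _b are one class to them, and where a whole thing is asked for, a point or a joint stands for the part that bears it (a point fixed in the world has none). Each returns a list of dicts, best first, with "confidence" (0 to 1); they miss things now and then, are a little off and sometimes report something else, mostly with a low value. They report only what shows in the picture. A call takes as long as a camera call.
- ctrl.search_frame(camera, name): "bbox" ([left, top, right, bottom] in pixels, round what is visible of it).
- ctrl.trace(camera, name): "pixels" (400x640 bool, what is visible of it) and "bbox" ([left, top, right, bottom] in pixels, round what is visible of it).
The state is a dict: "clock": time; "qpos": joint angles; "qd": joint speeds; "tau": joint torques, N m; "eef_pos": TCP position; "tool_rot": TCP orientation; "force": force on the tool from outside, world axes, zero at the start; "torque": the same for the moment, N m; "width": finger opening in mm; "gripper_force": force on a finger pad.
Only numpy, scipy, OpenCV 4.12 (cv2) and the standard library are available. Lean on these libraries where they do the work, as an engineer would, in place of code of your own. Each camera call takes 0.05 s, during which the arm holds its last target. There are 200 camera calls.

## Working session

There is one attempt and no reset: what is moved stays moved. The work goes in short steps, Python scripts to look and compute and a tool call to move; the robot and the scene stay as the last step left them, time stands still between calls to the robot, and variables do not carry over. Pictures are saved under pics/ and viewed, at most 10 in all, crops included, and the job is handed in when it is done.

Besides the shell and the picture viewer there is one more tool, called after "Emit:" as a command line: name --pt "numbers of a row" for each row, then --argument value for the rest. play_rows: Moves the arm, as the interface text tells. Its arguments: {"type":"object","properties":{"targets":{"type":"array"}},"required":["targets"]}

```bash
mkdir -p pics
cat > h.py <<'E'
import numpy as np, cv2
from cell import ctrl
def cloud(cam):
    rgb,d=ctrl.get_image(cam); c=ctrl.calibration(cam)
    f=200/np.tan(np.radians(c['vfov'])/2)
    v,u=np.mgrid[0:400,0:640]
    P=np.stack([(u-c['cx'])/f*d,(v-c['cy'])/f*d,d],-1)
    T=np.array(c['extrinsics']); W=P@T[:3,:3].T+T[:3,3]
    W[d==0]=np.nan
    return rgb,W
def save(n,rgb): cv2.imwrite('pics/'+n,rgb[...,::-1])
E
python3 - <<'E'
from h import *
s=ctrl.read_state(); print({k:np.round(v,3) for k,v in s.items()}, ctrl.finger_overhang)
ims=[]
for cam in('top','scene'):
    rgb,W=cloud(cam); np.save(cam+'.npy',W); save(cam+'0.png',rgb)
    c=ctrl.calibration(cam); print(cam,c['vfov'],c['cx'],c['cy'],np.round(c['extrinsics'],3).tolist())
    for n in ['cradle','board','tube','stapler','desiccant_packet','eraser','binder_clip_1','vial_2']:
        for r in ctrl.trace(cam,n)[:3]:
            m=r['pixels']; p=W[m]; p=p[~np.isnan(p[:,0])]
            if len(p): print(cam,n,round(r['confidence'],2),np.round(r['bbox']),np.median(p,0).round(),np.percentile(p,2,axis=0).round(),np.percentile(p,98,axis=0).round())
            if cam=='top' and r['confidence']>.4: np.save(f'm_{n}.npy',m)
E
```

```text
{'clock': np.float64(0.0), 'qpos': array([-1.235,  0.629,  0.038,  1.518, -0.027,  0.996, -0.02 ]), 'qd': array([-0.   , -0.001, -0.001, -0.001,  0.002,  0.002,  0.   ]), 'tau': array([-0.0000e+00, -5.6341e+01,  1.2260e+00, -1.9344e+01,  1.1000e-02,
        1.1000e-02, -0.0000e+00]), 'eef_pos': array([253.953, 597.682, 229.607]), 'tool_rot': array([-3.14,  0.  ,  2.74]), 'force': array([ 0.559,  0.039, -0.502]), 'torque': array([ 0.028,  0.01 , -0.016]), 'gripper_force': np.float64(0.0), 'width': np.float64(85.731)} 25.0
top 44.642502510847706 323.03337552862416 201.95008382819927 [[-0.009, -0.98, 0.2, 337.887], [-1.0, 0.008, -0.005, 22.092], [0.003, -0.2, -0.98, 1372.577], [0.0, 0.0, 0.0, 1.0]]
top cradle 0.59 [310. 171. 344. 246.] [596.   4.  13.] [493. -41.   5.] [683.  46.  78.]
top board 0.61 [213. 196. 259. 258.] [545. 260.  16.] [472. 206.   1.] [626. 316.  53.]
top tube 0.76 [410. 202. 433. 238.] [ 565. -262.   25.] [ 519. -296.   13.] [ 610. -231.   32.]
top tube 0.66 [359. 228. 393. 251.] [ 507. -131.   22.] [ 481. -179.   14.] [535. -84.  28.]
top stapler 0.63 [257. 225. 3
[... 993 characters left out ...]
] [ 420. -108.   16.]
scene stapler 0.61 [246. 185. 293. 218.] [523. 127.  29.] [512.  65.   3.] [539. 193.  47.]
scene desiccant_packet 0.67 [328. 233. 370. 266.] [ 496. -133.   21.] [ 474. -180.    3.] [529. -83.  26.]
scene eraser 0.47 [324. 270. 341. 282.] [ 407. -129.   12.] [ 399. -149.    2.] [ 420. -108.   16.]
scene binder_clip_1 0.44 [291. 169. 300. 182.] [664. 124.   4.] [655. 111.  -4.] [673. 138.  19.]
scene vial_2 0.83 [379. 166. 388. 197.] [ 719. -125.   49.] [ 713. -135.   -0.] [ 747. -109.   87.]
scene vial_2 0.63 [304. 136. 315. 165.] [733. 112.  49.] [725. 104.   5.] [747. 129.  86.]
scene vial_2 0.43 [289. 167. 300. 181.] [664. 126.   4.] [654. 111.  -3.] [682. 142.  19.]
```

View pics/top0.png

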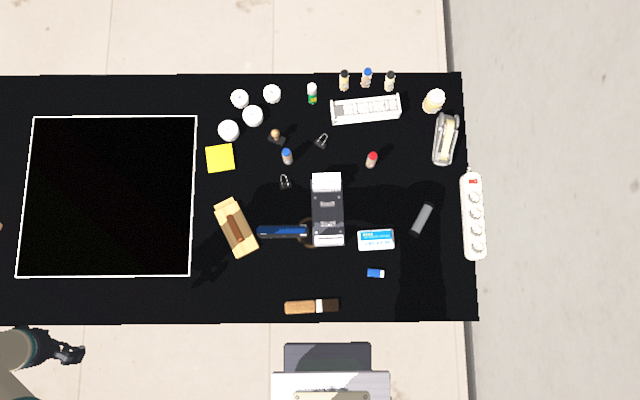

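View pics/scene0.png

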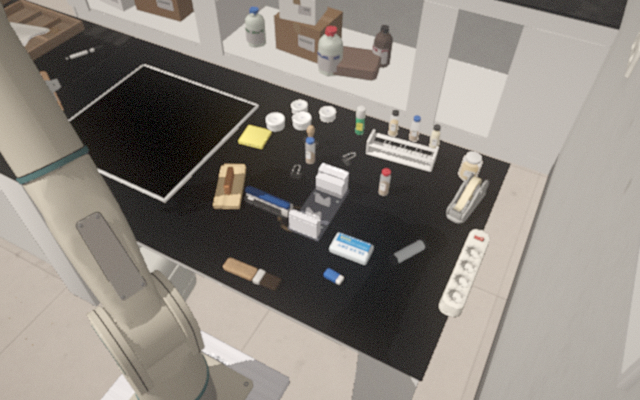

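The top view shows the stand at about (328,210), with its large groove block at the far end, and the board at (236,228). The tube is at (422,220). The network's second tube hit, at (376,240), is actually the desiccant packet. Next I measure the poses and look at the board's direction up close.

Run:
```python
from h import *
im=cv2.imread('pics/top0.png'); a=cv2.resize(im[160:265,200:440],None,fx=3.2,fy=3.2,interpolation=cv2.INTER_CUBIC)
im=cv2.imread('pics/scene0.png'); b=cv2.resize(im[150:225,200:440],None,fx=3.2,fy=3.2,interpolation=cv2.INTER_CUBIC)
cv2.imwrite('pics/crop.png',np.vstack([a,b])[:600])
def fit(name,cam,box,z0,z1):
    W=np.load(cam+'.npy').reshape(-1,3)
    k=(W[:,0]>box[0])&(W[:,0]<box[1])&(W[:,1]>box[2])&(W[:,1]<box[3])&(W[:,2]>z0)&(W[:,2]<z1)
    p=W[k]; r=cv2.minAreaRect(p[:,:2].astype(np.float32)); print(name,cam,len(p),np.round(r[0],1),np.round(r[1],1),round(r[2],1),'mean',p.mean(0).round(1),'zmed',np.median(p[:,2]).round(1))
for cam in('top','scene'):
    fit('table',cam,(420,470,-60,60),-20,20)
    fit('grooveblk',cam,(620,720,-60,60),66,90)
    fit('kerbblk',cam,(470,540,-60,60),64,90)
    fit('base+',cam,(470,720,-60,55),7,90)
    fit('tube',cam,(490,640,-320,-215),8,40)
    fit('tubetop',cam,(490,640,-320,-215),22,40)
    fit('boardall',cam,(450,650,198,340),3,70)
    fit('plate',cam,(450,650,198,340),11,24)
    fit('bar',cam,(450,650,198,340),42,65)
```

```text
table top 773 [ 4.448e+02 -2.000e-01] [118.4  48.3] 89.5 mean [ 4.447e+02 -2.000e-01 -3.000e-01] zmed -0.3
grooveblk top 268 [667.3   5.4] [74.8 41.4] 88.2 mean [673.7   5.3  75.7] zmed 75.7
kerbblk top 145 [503.1   0.6] [21.6 75.6] 2.1 mean [ 4.987e+02 -1.000e-01  7.120e+01] zmed 71.6
base+ top 2091 [590.8   1.3] [237.3 105.8] 2.9 mean [592.7   2.8  32.8] zmed 14.3
tube top 365 [ 557.6 -277.3] [ 62.2 105.6] 60.3 mean [ 564.2 -262.    23.8] zmed 24.7
tubetop top 257 [ 565.8 -262.7] [ 25.1 105. ] 59.1 mean [ 565.  -262.1   26.3] zmed 26.1
boardall top 1696 [549.7 268.9] [141.7 199.1] 90.0 mean [544.9 262.5  17.6] zmed 15.3
plate top 1067 [550.7 258.6] [166.8  81.6] 28.0 mean [539.7 258.3  16.1] zmed 16.1
bar top 189 [540.2 259. ] [78.3 17.8] 26.9 mean [539.9 258.4  50.7] zmed 50.8
table scene 744 [445.   0.] [119.9  50. ] 90.0 mean [ 4.446e+02 -8.000e-01 -1.000e-01] zmed -0.0
grooveblk scene 231 [670.    6.1] [32.6 79.3] 0.4 mean [668.2   5.7  75.3] zmed 75.5
kerbblk scene 166 [496.    0.6] [21.5 77.3] 2.3 mean [4.927e+02 4.000e-01 7.030e+01] zmed 70.7
base+ scene 2355 [585.    3.6] [202.9  92.3] 1.5 mean [585.1  -0.8  35.8] zmed 30.4
tube scene 429 [ 560.1 -262. ] [ 29.3 107.9] 60.2 mean [ 555.7 -263.1   22.6] zmed 23.5
tubetop scene 268 [ 559.  -262.3] [ 22.9 106.4] 59.9 mean [ 558.6 -262.2   25.8] zmed 25.9
boardall scene 1240 [550.3 268. ] [198.5 139.9] 0.9 mean [530.9 255.6  19.1] zmed 15.9
plate scene 796 [539.7 253.8] [155.5  86.3] 27.1 mean [527.4 254.5  16. ] zmed 15.9
bar scene 153 [535.9 260.7] [82.7 19.2] 28.4 mean [532.9 258.5  49.8] zmed 50.2
```

View pics/crop.png

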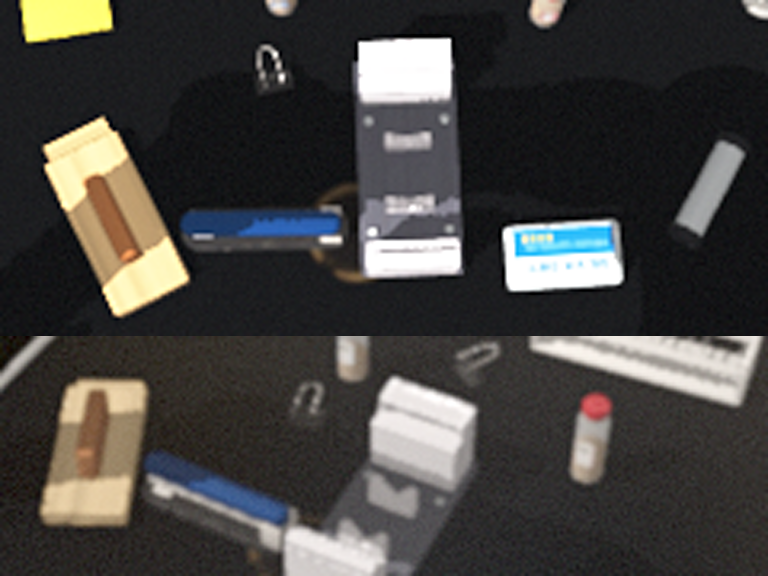

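```bash
cat > go.py <<'E'
import sys
from h import *
# usage: go.py x y z yawdeg  -> tool shift in cm, spin
x,y,z,yaw=map(float,sys.argv[1:5]); s=ctrl.read_state(); p=np.array(s['eef_pos']); r=s['tool_rot']; a=r[2]
d=np.array([x,y,z])-p
sp=-((yaw-np.degrees(a)+90)%180-90)
print('t',round(float(s['clock']),2),'now',p.round(1),np.degrees(r).round(2),'w',round(float(s['width']),1),'F',np.round(s['force'],1),'q',np.round(s['qpos'],2))
print('shift cm',np.round([(d[0]*np.cos(a)+d[1]*np.sin(a))/10,(d[0]*np.sin(a)-d[1]*np.cos(a))/10,-d[2]/10],2),'spin',round(sp,1))
E
python3 go.py 562 -262.4 130 -30.5
```

```text
t 0.9 now [254.2 598.3 230.5] [180.    -0.   156.98] w 85.8 F [ 0.2 -0.4 -0.2] q [-1.23  0.63  0.04  1.52 -0.03  1.   -0.02]
shift cm [-61.99 -67.17  10.05] spin 7.5
```

Emit:
play_rows --pt "0 -61.99 -67.17 4 7.5" --pt "0 -61.99 -67.17 4 7.5" --pt "0 -61.99 -67.17 4 7.5" --pt "0 -61.99 -67.17 4 7.5" --pt "0 -61.99 -67.17 4 7.5" --pt "0 -61.99 -67.17 4 7.5" --pt "0 -61.99 -67.17 4 7.5" --pt "0 -61.99 -67.17 4 7.5" --pt "0 -61.99 -67.17 4 7.5" --pt "0 -61.99 -67.17 4 7.5"

```text
clock: 1.9
eef_pos: [423.0, 126.2, 208.9]
tool_rot: [3.141, 0.001, 2.609]
force: [1.6, 0.1, 0.7]
width: 85.3
gripper_force: 0.0
```

```bash
python3 go.py 562 -262.4 130 -30.5
```

```text
t 1.9 now [423.  126.2 208.9] [1.7994e+02 4.0000e-02 1.4950e+02] w 85.3 F [1.6 0.1 0.7] q [-0.43  0.37  0.1   2.1  -0.06  0.67  0.75]
shift cm [-31.69 -26.43   7.89] spin 0.0
```

Emit:
play_rows --pt "0 -31.7 -26.4 4 0" --pt "0 -31.7 -26.4 4 0" --pt "0 -31.7 -26.4 4 0" --pt "0 -31.7 -26.4 4 0" --pt "0 -31.7 -26.4 4 0" --pt "0 -31.7 -26.4 4 0" --pt "0 -31.7 -26.4 4 0" --pt "0 -31.7 -26.4 7 0" --pt "0 -31.7 -26.4 7.9 0" --pt "0 -31.7 -26.4 7.9 0"

```text
clock: 2.9
eef_pos: [559.6, -264.3, 126.7]
tool_rot: [-3.139, -0.003, 2.604]
force: [-1.8, 0.4, -0.2]
width: 85.4
gripper_force: 0.0
```

```bash
python3 go.py 562 -262.4 29 -30.5
```

```text
t 2.9 now [ 559.6 -264.3  126.7] [-179.84   -0.18  149.17] w 85.4 F [-1.8  0.4 -0.2] q [ 0.34  0.71  0.09  1.7  -0.08  0.74  1.5 ]
shift cm [-0.11  0.29  9.77] spin -0.3
```

Emit:
play_rows --pt "0 -0.1 0.3 4.5 -0.3" --pt "0 -0.1 0.3 8 -0.3" --pt "0 -0.1 0.3 9.7 -0.3" --pt "0 -0.1 0.3 9.7 -0.3" --pt "1 -0.1 0.3 9.7 -0.3" --pt "1 -0.1 0.3 9.7 -0.3" --pt "1 -0.1 0.3 9.7 -0.3" --pt "1 -0.1 0.3 9.7 -0.3" --pt "1 -0.1 0.3 9.7 -0.3" --pt "1 -0.1 0.3 9.7 -0.3"

```text
clock: 3.9
eef_pos: [563.9, -258.5, 32.9]
tool_rot: [3.142, 0.0, 2.614]
force: [-0.3, 1.1, 0.2]
width: -0.0
gripper_force: 0.0
```

```bash
python3 go.py 562 -262.4 140 -30.5
```

```text
t 3.9 now [ 563.9 -258.5   32.9] [1.8000e+02 2.0000e-02 1.4977e+02] w -0.0 F [-0.3  1.1  0.2] q [ 0.35  0.85  0.06  1.74 -0.09  0.56  1.51]
shift cm [ -0.03  -0.43 -10.71] spin 0.3
```

Run:
```python
from h import *
rgb,W=cloud('top'); r2,W2=cloud('scene')
a=cv2.resize(rgb[170:260,350:470],None,fx=4,fy=4); b=cv2.resize(r2[190:290,340:460],None,fx=4,fy=4)
h=max(a.shape[0],b.shape[0]); save('miss.png',np.hstack([np.pad(i[:, :390] if 0 else cv2.resize(i,(390,360)),((0,0),(0,0),(0,0))) for i in (a,b)]))
```

```text
(no output)
```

View pics/miss.png

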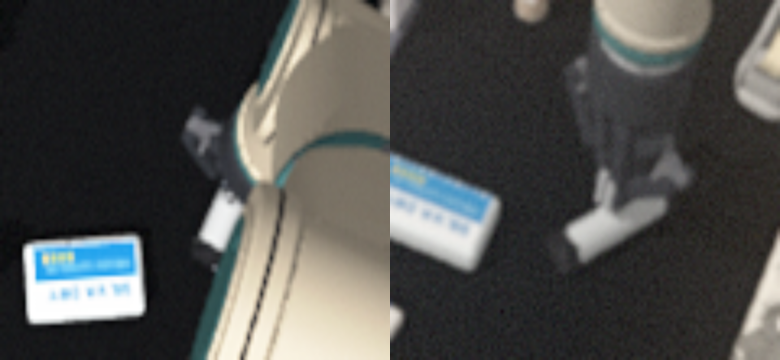

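Emit:
play_rows --pt "1 0 0 0 0" --pt "1 0 0 0 0"

```text
clock: 4.2
eef_pos: [563.7, -258.4, 32.5]
tool_rot: [-3.142, -0.0, 2.614]
force: [1.1, -0.0, 0.2]
width: 0.1
gripper_force: 0.0
```

Run:
```python
from h import *
s=ctrl.read_state();print({k:np.round(s[k],2) for k in('clock','eef_pos','width','gripper_force','force','tau')})
for cam in('scene','top'):
    rgb,W=cloud(cam); np.save(cam+'1.npy',W)
    for r in ctrl.trace(cam,'tube')[:2]:
        m=r['pixels']; p=W[m]; p=p[~np.isnan(p[:,0])]; t=p[p[:,2]>20]
        print(cam,r['confidence'],np.percentile(p,[2,98],axis=0).round(),cv2.minAreaRect(p[:,:2].astype(np.float32)), np.percentile(p[:,2],95))
    k=(abs(W[...,0]-562)<80)&(abs(W[...,1]+262)<80)&(W[...,2]>5)
    ys=W[k]; 
    # points 35..80 mm high = fingers
    f=ys[(ys[:,2]>34)&(ys[:,2]<70)]; a=np.radians(149.7); q=f[:,:2]-np.array([563.9,-258.5])
    print('finger across',np.percentile(q@[np.sin(a),-np.cos(a)],[1,10,25,50,75,90,99]).round(), 'along',np.percentile(q@[np.cos(a),np.sin(a)],[1,50,99]).round(),len(f))
```

```text
{'clock': np.float64(4.2), 'eef_pos': array([ 563.71, -258.44,   32.53]), 'width': np.float64(0.08), 'gripper_force': np.float64(0.0), 'force': array([ 1.09, -0.04,  0.17]), 'tau': array([ 0.000e+00, -5.919e+01,  1.990e+00, -1.214e+01,  1.000e-02,
        0.000e+00, -0.000e+00])}
scene 0.91 [[ 511. -295.   -1.]
 [ 594. -230.   31.]] ((548.6463012695312, -268.07269287109375), (65.18775939941406, 97.6214828491211), 24.916364669799805) 28.96365750815021
finger across [-15. -14. -10.  -5.   3.   6.  12.] along [-0. 10. 15.] 81
top 0.6 [[ 519. -261.   14.]
 [ 559. -229.   32.]] ((539.7977905273438, -245.45501708984375), (21.655597686767578, 42.21955490112305), 59.505455017089844) 31.30219173100477
finger across [-8. -4. -1.  3.  6. 10. 14.] along [ 4.  8. 36.] 15
```

Run:
```python
from h import *
a=np.radians(-30.5); ax=np.array([np.cos(a),np.sin(a)]); n=np.array([-np.sin(a),np.cos(a)])
for cam in('scene','top'):
  for suf in('','1'):
    W=np.load(cam+suf+'.npy').reshape(-1,3)
    q=W[:,:2]-np.array([563.8,-258.4]); u=q@ax; v=q@n
    k=(abs(u)<75)&(abs(v)<75)&(W[:,2]>20)&(W[:,2]<33)
    print(cam,suf,k.sum())
    for lo in range(-60,60,10):
        j=k&(u>=lo)&(u<lo+10)
        if j.sum()>3: print(lo,j.sum(),'v',np.percentile(v[j],[5,50,95]).round(),'z',np.percentile(W[j,2],95).round(1))
```

```text
scene  320
-60 18 v [-14.  -5.   6.] z 30.2
-50 32 v [-17.  -9.   2.] z 29.6
-40 29 v [-15.  -7.   3.] z 29.1
-30 27 v [-15.  -7.   5.] z 28.9
-20 33 v [-17.  -9.   3.] z 28.6
-10 30 v [-15.  -5.   5.] z 27.7
0 30 v [-15.  -6.   3.] z 29.4
10 26 v [-15.  -7.   5.] z 29.6
20 28 v [-14.  -6.   4.] z 28.9
30 28 v [-14.  -6.   4.] z 27.8
40 33 v [-16.  -8.   6.] z 30.6
scene 1 220
-60 19 v [-17.  -4.   4.] z 29.0
-50 32 v [-16.  -8.   2.] z 30.2
-40 29 v [-15.  -8.   2.] z 27.5
-30 28 v [-16.  -6.   4.] z 28.4
-20 26 v [-13.  -7.   3.] z 29.4
-10 22 v [-16.  -8.  -2.] z 29.9
0 18 v [-17. -11.  -7.] z 28.3
10 20 v [-17. -12.  -6.] z 27.7
20 11 v [-15. -12.  -9.] z 28.9
30 7 v [-16. -14. -12.] z 27.1
40 4 v [-17. -15. -14.] z 24.8
top  300
-50 31 v [-15.  -2.   9.] z 31.5
-40 26 v [-12.  -3.   6.] z 31.1
-30 27 v [-12.  -2.   7.] z 28.7
-20 25 v [-12.  -4.   5.] z 28.9
-10 22 v [-12.  -2.   6.] z 29.2
0 29 v [-13.  -1.   8.] z 29.4
10 30 v [-13.  -3.   9.] z 29.6
20 25 v [-12.  -2.   6.] z 30.2
30 26 v [-13.  -3.   7.] z 29.7
40 28 v [-13.  -4.   7.] z 31.1
50 16 v [-13.  -3.   6.] z 30.9
top 1 135
-50 26 v [-13.  -4.   5.] z 32.1
-40 23 v [-12.  -1.   7.] z 29.1
-30 25 v [-12.  -3.   6.] z 30.0
-20 25 v [-11.  -2.   7.] z 29.1
-10 18 v [-12.  -5.   8.] z 29.0
```

Run:
```python
from h import *
r2,W2=cloud('scene')
c=cv2.resize(r2[185:285,350:460],None,fx=5.4,fy=5.4,interpolation=cv2.INTER_CUBIC)
c=np.clip(c.astype(float)*1.8,0,255).astype(np.uint8)
save('m2.png',c)
```

```text
(no output)
```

View pics/m2.png

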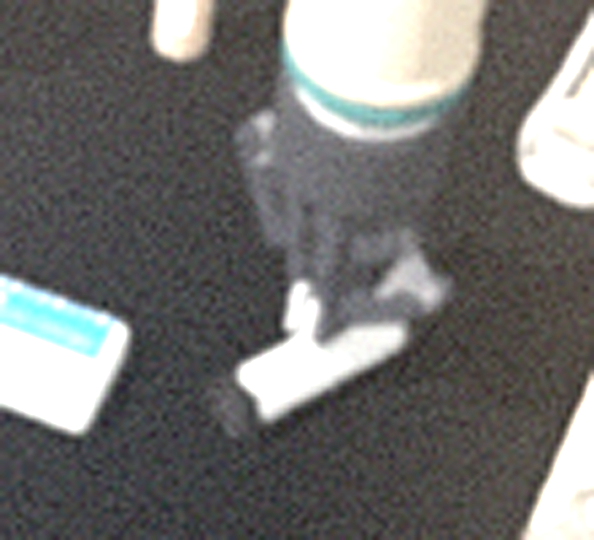

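Run:
```python
from h import *
W=np.load('scene1.npy')
a=np.radians(-30.5); ax=np.array([np.cos(a),np.sin(a)]); n=np.array([-np.sin(a),np.cos(a)])
q=W[...,:2]-np.array([563.7,-258.4]); u=q@ax; v=q@n
for r in range(224,256,2):
    print(r,' '.join(f'{u[r,c]:.0f}/{v[r,c]:.0f}/{W[r,c,2]:.0f}' for c in range(392,436,3)))
```

```text
224 26/94/2 35/92/-1 -16/32/96 -11/27/99 -18/11/119 -13/6/122 -34/-23/166 -27/-25/165 -25/-32/170 -19/-35/170 -10/-36/164 -2/-37/161 109/46/-0 118/44/-3 124/39/-1
226 23/91/-0 32/88/-3 -14/32/87 -14/23/97 -18/10/114 -13/4/116 -21/-12/139 -14/-15/138 -10/-20/140 -11/-30/152 -9/-36/157 -1/-38/154 106/42/-2 111/36/2 118/32/2
228 18/84/1 28/83/-3 35/79/-4 -14/21/91 -20/6/111 -10/6/105 -20/-13/132 -16/-18/135 -12/-23/138 -12/-32/147 -8/-37/150 -1/-39/148 10/-39/141 108/32/-1 114/28/-0
230 15/80/-0 21/74/2 27/70/3 -14/20/84 -19/5/104 -11/4/100 -21/-15/127 -15/-18/127 -15/-27/136 -13/-34/143 -11/-40/148 1/-39/140 96/31/0 103/26/1 112/24/-3
232 12/75/-1 16/69/2 26/67/-2 29/60/4 -13/10/88 -12/2/95 -19/-14/118 -13/-18/118 -13/-26/127 -13/-35/137 -11/-42/143 -2/-43/138 94/27/-3 96/19/4 104/16/2
234 6/68/2 13/65/1 20/60/1 27/57/0 -13/9/81 -20/-7/103 -17/-14/108 -8/-14/103 -12/-27/119 68/33/-1 -5/-38/127 -4/-46/135 89/21/-1 94/16/1 102/13/-1
236 4/65/-2 8/58/3 17/56/-1 23/51/1 -14/7/75 -8/3/76 -17/-15/101 -9/-17/98 4/-15/87 63/27/1 -4/-39/119 -6/-49/133 2/-51/130 11/-53/125 98/8/-2
238 0/59/-1 5/
[... 618 characters left out ...]
/-3 -13/0/42 -10/-7/48 -8/-14/56 3/-14/47 20/-8/28 29/-10/23 35/-14/25 45/-15/18 63/-10/0 69/-15/1 75/-19/2
248 -19/34/-2 -13/29/-0 -6/25/-1 0/21/-1 -7/4/25 -9/-7/39 -7/-14/46 10/-9/27 17/-12/26 23/-16/27 35/-16/18 42/-19/17 58/-15/1 67/-18/-2 72/-23/-0
250 -21/30/-4 -17/24/-0 -10/20/-1 -18/3/26 -14/-3/29 -7/-6/28 4/-7/21 9/-12/23 18/-13/18 25/-17/18 42/-12/-0 44/-19/7 53/-21/3 61/-24/1 67/-29/2
252 -28/22/0 -20/20/-2 -29/1/28 -23/-4/28 -14/-5/24 -10/-11/27 -3/-14/26 6/-16/22 15/-17/17 33/-12/-2 39/-16/-2 45/-20/-1 51/-25/0 61/-26/-6 63/-34/2
254 -46/3/29 -38/1/24 -31/-2/24 -25/-6/24 -18/-10/23 -11/-13/22 -4/-16/21 8/-15/11 22/-13/-2 28/-17/-0 35/-21/-1 39/-26/2 47/-29/-0 55/-32/-2 62/-36/-3
```

The picture shows the fingers shut above the tube, with their tips at about (330,330) in the crop, and the tube hasn't moved. So the tips are higher than the stated overhang implies. I'll open, go lower in steps watching the force, and close again.

Emit:
play_rows --pt "0 0 -0.5 0 0" --pt "0 0 -0.5 0 0" --pt "0 0 -0.5 0 0" --pt "0 0 -0.5 0 0" --pt "0 0 -0.5 0 0" --pt "0 0 -0.5 0.1 0" --pt "0 0 -0.5 0.2 0" --pt "0 0 -0.5 0.3 0" --pt "0 0 -0.5 0.4 0" --pt "0 0 -0.5 0.4 0"

```text
clock: 5.45
eef_pos: [561.1, -262.7, 28.4]
tool_rot: [-3.142, -0.0, 2.614]
force: [-0.2, -0.5, -0.3]
width: 85.4
gripper_force: 0.0
```

```bash
python3 go.py 562 -262.4 29 -30.5;  python3 - <<'E'
from h import *
for cam in ('scene','top'):
    rgb,W=cloud(cam); np.save(cam+'2.npy',W)
    a=np.radians(-30.5); ax=np.array([np.cos(a),np.sin(a)]); n=np.array([-np.sin(a),np.cos(a)])
    q=W[...,:2]-np.array(ctrl.read_state()['eef_pos'][:2]); u=q@ax; v=q@n
    for lo in range(5,140,10):
        k=(abs(u)<30)&(abs(v)<75)&(W[...,2]>=lo)&(W[...,2]<lo+10)
        print(cam,lo,k.sum(), np.histogram(v[k],bins=range(-75,80,15))[0])
E
```

```text
t 5.45 now [ 561.1 -262.7   28.4] [-1.8000e+02 -2.0000e-02  1.4978e+02] w 85.4 F [-0.2 -0.5 -0.3] q [ 0.35  0.85  0.06  1.74 -0.09  0.55  1.52]
shift cm [-0.06  0.07 -0.06] spin 0.3
scene 5 17 [ 0  0  0  0 15  0  0  1  0  1]
scene 15 118 [ 0  0  0  0 89 29  0  0  0  0]
scene 25 77 [ 0  0  0  0 40 37  0  0  0  0]
scene 35 5 [0 2 1 0 0 0 0 1 1 0]
scene 45 32 [ 0 10  1  0  0  0  0 18  3  0]
scene 55 51 [ 0 23  1  0  0  0  0 20  7  0]
scene 65 40 [ 0 15  3  0  0  0  0 19  3  0]
scene 75 19 [0 8 0 0 0 0 0 6 5 0]
scene 85 79 [13 27  5  0  0  0  0  4 18 12]
scene 95 122 [40  9 19  1  2  3  0  4 17 27]
scene 105 122 [23  1 47  5  3  9  9  9  3 13]
scene 115 100 [37  2  8 16  3 11  9  0  5  9]
scene 125 108 [23  9 15 26  8  2  3  0 16  6]
scene 135 158 [42 28 36 16  4  0  0  0 18 14]
top 5 18 [0 0 0 0 1 0 4 5 3 5]
top 15 63 [ 0  0  0  0 22 41  0  0  0  0]
top 25 46 [ 0  0  0  0 17 29  0  0  0  0]
top 35 2 [0 0 0 0 0 1 0 0 1 0]
top 45 2 [0 0 0 0 0 0 0 0 2 0]
top 55 7 [0 0 0 0 0 0 0 1 6 0]
top 65 2 [0 0 0 0 0 0 0 1 1 0]
top 75 4 [0 0 0 0 0 0 0 1 3 0]
top 85 27 [ 0  0  0  0  0  0  0  2 18  7]
top 95 25 [ 0  0  0  0  0  0  0  7  7 11]
top 105 30 [ 0  0  0  0  0  0  3 21  0  6]
top 115 22 [ 0  0  0  0  0  0  3  5  1 13]
top 125 15 [0 0 0 0 0 0 2 2 5 6]
top 135 58 [ 0  0  0  0  0  0  0 15 23 20]
```

Emit:
play_rows --pt "0 0 0 0.6 0" --pt "0 0 0 1.2 0" --pt "0 0 0 1.8 0" --pt "0 0 0 2.2 0" --pt "0 0 0 2.2 0" --pt "0.4 0 0 2.2 0" --pt "0.4 0 0 2.2 0" --pt "0.4 0 0 2.2 0"

```text
clock: 6.35
eef_pos: [561.5, -262.8, 6.9]
tool_rot: [3.142, 0.001, 2.614]
force: [-0.0, 0.2, -0.3]
width: 51.1
gripper_force: 0.0
```

Emit:
play_rows --pt "1 0 0 0 0" --pt "1 0 0 0 0" --pt "1 0 0 0 0" --pt "1 0 0 0 0" --pt "1 0 0 0 0"

```text
clock: 6.85
eef_pos: [561.5, -262.7, 7.1]
tool_rot: [3.141, 0.0, 2.614]
force: [-0.6, 0.6, 6.2]
width: 24.1
gripper_force: 59.0
```

Emit:
play_rows --pt "1 0 0 -1 0" --pt "1 0 0 -4 0" --pt "1 0 0 -8 0" --pt "1 0 0 -10 0" --pt "1 0 0 -10 0" --pt "1 0 0 -10 0"

```text
clock: 7.45
eef_pos: [561.0, -262.6, 106.6]
tool_rot: [3.142, -0.0, 2.614]
force: [-0.9, -0.1, -2.0]
width: 23.6
gripper_force: 59.3
```

```bash
python3 go.py 578 2.7 140 1.8;  python3 - <<'E'
from h import *
a=np.radians(-30.3); ax=np.array([np.cos(a),np.sin(a)]); n=np.array([-np.sin(a),np.cos(a)])
e=ctrl.read_state()['eef_pos']
for cam in ('scene','top'):
    rgb,W=cloud(cam); W=W.reshape(-1,3)
    q=W[:,:2]-e[:2]; u=q@ax; v=q@n
    for lo in range(-70,70,10):
        k=(u>=lo)&(u<lo+10)&(abs(v)<16)&(W[:,2]>60)&(W[:,2]<e[2]+40)
        if k.sum()>3: print(cam,lo,k.sum(),'z-e',np.percentile(W[k,2]-e[2],[3,50,97]).round(),'v',np.percentile(v[k],[3,50,97]).round())
E
```

```text
t 7.45 now [ 561.  -262.6  106.6] [ 1.8000e+02 -1.0000e-02  1.4978e+02] w 23.6 F [-0.9 -0.1 -2. ] q [ 0.35  0.74  0.08  1.72 -0.08  0.69  1.51]
shift cm [11.88 23.78 -3.34] spin -32.0
scene -60 64 z-e [-5.  9. 21.] v [-14.  -2.  11.]
scene -50 43 z-e [ 9. 19. 23.] v [-15.  -7.   7.]
scene -40 38 z-e [ 8. 17. 21.] v [-15.  -7.   8.]
scene -30 43 z-e [ 3. 17. 22.] v [-14.  -7.   8.]
scene -20 76 z-e [ 4. 19. 36.] v [-15.  -4.  15.]
scene -10 41 z-e [15. 19. 39.] v [-6. 11. 15.]
scene 0 30 z-e [12. 21. 39.] v [ 2. 12. 14.]
top -50 60 z-e [-3. 15. 23.] v [-14.   1.  14.]
top -40 39 z-e [ 9. 16. 24.] v [-12.  -0.  13.]
top -30 36 z-e [ 9. 16. 21.] v [-11.   2.  12.]
top -20 36 z-e [ 8. 16. 22.] v [-12.   1.  12.]
top -10 36 z-e [ 9. 16. 31.] v [-15.   2.  16.]
```

Emit:
play_rows --pt "1 11.9 23.8 -3.4 -32" --pt "1 11.9 23.8 -3.4 -32" --pt "1 11.9 23.8 -3.4 -32" --pt "1 11.9 23.8 -3.4 -32" --pt "1 11.9 23.8 -3.4 -32" --pt "1 11.9 23.8 -3.4 -32" --pt "1 11.9 23.8 -3.4 -32" --pt "1 11.9 23.8 -3.4 -32"

```text
clock: 8.35
eef_pos: [577.4, 2.4, 139.4]
tool_rot: [-3.141, -0.003, -3.11]
force: [-1.1, -0.6, -2.0]
width: 23.7
gripper_force: 59.3
```

```bash
python3 go.py 578 2.7 140 1.8;  python3 - <<'E'
from h import *
e=ctrl.read_state()['eef_pos']
for cam in ('scene','top'):
    rgb,W=cloud(cam); save(cam+'_over.png',rgb); W0=W;W=W.reshape(-1,3)
    print(cam)
    k=(abs(W[:,1]-3)<18)&(abs(W[:,0]-e[0])<75)&(W[:,2]>e[2]-15)&(W[:,2]<e[2]+22)
    p=W[k]; print('tube',len(p),np.percentile(p,[1,99],axis=0).round(1).tolist())
    for lo in range(500,660,8):
        j=k&(W[:,0]>=lo)&(W[:,0]<lo+8)
        if j.sum()>3: print(lo,j.sum(),np.percentile(W[j,1],[4,96]).round(1),np.percentile(W[j,2]-e[2],[4,50,96]).round(1))
    for nm,b in(('kerb',(470,540,66,80)),('groove',(640,720,71,82)),('vee-',(540,556,18,50)),('vee+',(595,620,18,50))):
        j=(abs(W[:,1])<60)&(W[:,0]>b[0])&(W[:,0]<b[1])&(W[:,2]>b[2])&(W[:,2]<b[3]); p=W[j]
        if len(p)>5: print(nm,len(p),p.mean(0).round(1),np.percentile(p,[3,97],axis=0).round(1).tolist())
E
```

```text
t 8.35 now [577.4   2.4 139.4] [-1.7995e+02 -1.5000e-01 -1.7819e+02] w 23.7 F [-1.1 -0.6 -2. ] q [-0.03  0.64 -0.04  1.81  0.04  0.7   1.51]
shift cm [-0.06  0.03 -0.06] spin 0.0
scene
tube 278 [[522.7, -14.6, 135.3], [624.6, 17.9, 161.2]]
516 18 [-7.6 12.7] [-2.9  9.4 19.3]
524 67 [-13.2  12. ] [-3.9 10.  20.6]
532 23 [-12.9   8. ] [ 8.  17.4 20.6]
540 29 [-10.9  10.4] [ 8.4 18.2 21.7]
548 22 [-11.2  10.4] [ 9.7 16.5 21.4]
556 25 [-10.5  14.7] [ 6.5 17.1 21.1]
564 44 [-14.6  18.9] [ 3.6 15.5 21.1]
572 15 [-4.8 12.9] [16.1 18.6 20.1]
580 19 [ 2.  16.1] [12.5 18.2 20.8]
596 6 [ 8.9 16.2] [10.  15.9 17.1]
620 7 [-9.3 -2.3] [12.7 15.  21.3]
kerb 149 [492.7   0.5  71.3] [[486.4, -35.7, 67.2], [499.6, 37.3, 75.4]]
groove 117 [668.8 -12.7  75.4] [[656.3, -32.5, 72.0], [684.3, 8.2, 79.5]]
vee- 94 [547.5   2.2  28. ] [[542.3, -16.9, 18.8], [555.1, 22.2, 37.5]]
vee+ 88 [602.9   4.1  28.3] [[598.0, -15.5, 19.3], [609.5, 24.1, 39.4]]
topTraceback (most recent call last):
  File "<stdin>", line 7, in <module>
    return _quantile_unchecked(
        a, q, axis, out, overwrite_input, method, keepdims, weights)
    return _ureduce(a,
                    func=_quantile_ureduce_func,
    ...<5 lines>...
                    overwrite_input=overwrite_input,
                    method=method)
    r = func(a, **kwargs)
    result = _quantile(arr,
                       quantiles=q,
    ...<2 lines>...
                       out=out,
                       weights=wgt)
    slices_having_nans = np.isnan(arr[-1, ...])
                                  ~~~^^^^^^^^^
IndexError: index -1 is out of bounds for axis 0 with size 0
```

Emit:
play_rows --pt "1 -0.2 0 4 0" --pt "1 -0.2 0 8 0" --pt "1 -0.2 0 9.6 0" --pt "1 -0.2 0 10.2 0" --pt "1 -0.2 0 10.4 0" --pt "1 -0.2 0 10.5 0" --pt "1 -0.2 0 10.5 0"

```text
clock: 9.15
eef_pos: [581.2, 2.2, 36.5]
tool_rot: [-3.141, 0.002, -3.111]
force: [-0.3, 0.3, -0.8]
width: 23.8
gripper_force: 59.5
```

```bash
python3 go.py 579 2.7 32.5 1.8
```

```text
t 9.15 now [581.2   2.2  36.5] [-1.7997e+02  1.2000e-01 -1.7826e+02] w 23.8 F [-0.3  0.3 -0.8] q [-0.03  0.8  -0.03  1.85  0.05  0.48  1.5 ]
shift cm [0.22 0.06 0.4 ] spin -0.1
```

Emit:
play_rows --pt "1 0.1 0 0.2 0" --pt "1 0.1 0 0.3 0" --pt "1 0.1 0 0.4 0" --pt "1 0.1 0 0.4 0"

```text
clock: 9.55
eef_pos: [580.1, 3.4, 33.0]
tool_rot: [3.141, 0.002, -3.11]
force: [-1.0, 1.5, 8.6]
width: 23.3
gripper_force: 60.6
```

Emit:
play_rows --pt "0 0 0 0 0" --pt "0 0 0 0 0" --pt "0 0 0 0 0" --pt "0 0 0 0 0" --pt "0 0 0 -4 0" --pt "0 0 0 -9 0" --pt "0 0 0 -14 0" --pt "0 0 0 -16 0" --pt "0 0 0 -16 0"

```text
clock: 10.45
eef_pos: [581.6, 2.8, 195.4]
tool_rot: [-3.142, 0.007, -3.111]
force: [-0.3, 0.2, -0.5]
width: 85.5
gripper_force: 0.0
```

```bash
python3 go.py 538.5 259.7 130 27.4;  python3 - <<'E'
from h import *
rgb,W=cloud('scene'); save('seat.png',cv2.resize(rgb[150:260,220:400],None,fx=4,fy=4)); W=W.reshape(-1,3)
k=(abs(W[:,1]-3)<18)&(abs(W[:,0]-578)<62)&(W[:,2]>42)&(W[:,2]<58); p=W[k]; print('tube',len(p),np.percentile(p,[1,99],axis=0).round(1).tolist())
for lo in range(515,640,10):
    j=k&(W[:,0]>=lo)&(W[:,0]<lo+10)
    if j.sum()>3: print(lo,j.sum(),W[j].mean(0).round(1),np.percentile(W[j,2],97).round(1))
E
```

```text
t 10.45 now [581.6   2.8 195.4] [-180.      0.43 -178.24] w 85.5 F [-0.3  0.2 -0.5] q [-0.02  0.57 -0.04  1.76  0.03  0.81  1.52]
shift cm [ 3.52 25.81  6.54] spin -25.6
tube 320 [[526.2, -10.7, 42.3], [639.3, 16.9, 56.6]]
525 43 [529.2  -0.7  49.9] 56.2
535 31 [540.4   0.6  50.6] 55.2
545 26 [ 5.499e+02 -2.000e-01  5.110e+01] 56.4
555 27 [560.1  -0.6  49.3] 53.6
565 31 [569.9   1.6  50.2] 55.1
575 26 [579.9   0.7  49.6] 54.9
585 31 [590.    1.3  49.8] 54.7
595 24 [600.4   1.3  50.6] 54.8
605 23 [609.3   2.7  50.8] 55.3
615 37 [620.    3.2  50.7] 56.6
625 14 [628.8   3.5  51.7] 54.9
635 6 [639.3   6.9  50.9] 56.2
```

View pics/seat.png

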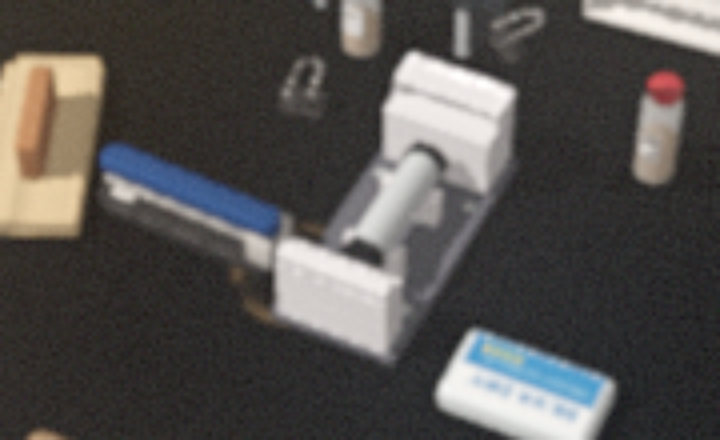

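Emit:
play_rows --pt "0 3.5 25.8 6.5 -25.6" --pt "0 3.5 25.8 6.5 -25.6" --pt "0 3.5 25.8 6.5 -25.6" --pt "0 3.5 25.8 6.5 -25.6" --pt "0 3.5 25.8 6.5 -25.6" --pt "0 3.5 25.8 6.5 -25.6" --pt "0 3.5 25.8 6.5 -25.6" --pt "0 3.5 25.8 6.5 -25.6" --pt "0 3.5 25.8 6.5 -25.6"

```text
clock: 11.4
eef_pos: [536.7, 257.0, 126.1]
tool_rot: [-3.14, -0.002, -2.667]
force: [0.9, -0.8, -0.0]
width: 85.3
gripper_force: 0.0
```

```bash
python3 go.py 538.5 259.7 26 27.4
```

```text
t 11.4 now [536.7 257.  126.1] [-1.7991e+02 -9.0000e-02 -1.5278e+02] w 85.3 F [ 0.9 -0.8 -0. ] q [-0.41  0.68 -0.13  1.77  0.13  0.7   1.43]
shift cm [-0.29  0.16 10.01] spin -0.2
```

Emit:
play_rows --pt "0 -0.3 0.2 4 0" --pt "0 -0.3 0.2 8 0" --pt "0 -0.3 0.2 9.6 0" --pt "0 -0.3 0.2 9.8 0" --pt "0.7 -0.3 0.2 9.8 0" --pt "0.7 -0.3 0.2 9.8 0" --pt "1 -0.3 0.2 9.8 0" --pt "1 -0.3 0.2 9.8 0" --pt "1 -0.3 0.2 9.8 0" --pt "1 -0.3 0.2 9.8 0"

```text
clock: 12.4
eef_pos: [538.8, 263.0, 29.8]
tool_rot: [-3.141, 0.002, -2.664]
force: [0.2, -0.7, 6.1]
width: 16.7
gripper_force: 60.3
```

```bash
python3 go.py 578 2.7 180 1.8
```

```text
t 12.4 now [538.8 263.   29.8] [-1.7999e+02  1.0000e-01 -1.5263e+02] w 16.7 F [ 0.2 -0.7  6.1] q [-0.43  0.83 -0.11  1.8   0.16  0.52  1.4 ]
shift cm [  8.49 -24.92 -15.02] spin 25.6
```

Emit:
play_rows --pt "1 0 0 -1 0" --pt "1 0 0 -5 0" --pt "1 0 0 -10 0" --pt "1 0 0 -15 0" --pt "1 0 0 -15 0" --pt "1 0 0 -15 0"

```text
clock: 13.0
eef_pos: [538.3, 263.0, 180.2]
tool_rot: [-3.142, 0.002, -2.664]
force: [-0.3, -1.1, -1.8]
width: 16.9
gripper_force: 59.2
```

```bash
python3 go.py 560 2.3 180 1.8
```

```text
t 13.0 now [538.3 263.  180.2] [-1.8000e+02  1.4000e-01 -1.5262e+02] w 16.9 F [-0.3 -1.1 -1.8] q [-0.41  0.61 -0.15  1.72  0.12  0.82  1.44]
shift cm [ 1.006e+01 -2.414e+01  2.000e-02] spin 25.6
```

Emit:
play_rows --pt "1 10.1 -24.1 0 25.6" --pt "1 10.1 -24.1 0 25.6" --pt "1 10.1 -24.1 0 25.6" --pt "1 10.1 -24.1 0 25.6" --pt "1 10.1 -24.1 0 25.6" --pt "1 10.1 -24.1 0 25.6" --pt "1 10.1 -24.1 0 25.6" --pt "1 10.1 -24.1 0 25.6" --pt "1 10.1 -24.1 0 25.6"

```text
clock: 13.9
eef_pos: [558.5, 5.0, 177.9]
tool_rot: [3.14, -0.002, -3.107]
force: [0.2, -0.3, -2.7]
width: 16.9
gripper_force: 59.3
```

```bash
cat > bd.py <<'E'
from h import *
# board pose in camera frames relative to TCP; board plate top points
s=ctrl.read_state(); e=np.array(s['eef_pos']); print('t',round(float(s['clock']),2),e.round(1),np.degrees(s['tool_rot']).round(2),'F',np.round(s['force'],1),'w',round(float(s['width']),1))
for cam in('scene','top'):
    rgb,W=cloud(cam); save(f"{cam}_{s['clock']:.1f}.png",rgb)
    for r in ctrl.trace(cam,'board')[:1]:
        p=W[r['pixels']]; p=p[~np.isnan(p[:,0])]
        pl=p[(p[:,2]<e[2]-2)&(p[:,2]>e[2]-45)]
        rr=cv2.minAreaRect(pl[:,:2].astype(np.float32)); print(cam,round(r['confidence'],2),len(pl),np.round(rr[0],1),np.round(rr[1],1),round(rr[2],1),np.percentile(pl,[1,99],axis=0).round(1).tolist())
        for lo in np.arange(np.percentile(pl[:,0],1),np.percentile(pl[:,0],99),20):
            j=(pl[:,0]>=lo)&(pl[:,0]<lo+20)
            if j.sum()>4: print(lo.round(),j.sum(),'y',np.percentile(pl[j,1],[3,97]).round(1),'z50,90',np.percentile(pl[j,2],[50,90]).round(1))
E
python3 bd.py
```

```text
t 13.9 [558.5   5.  177.9] [ 1.7992e+02 -9.0000e-02 -1.7802e+02] F [ 0.2 -0.3 -2.7] w 16.9
scene 0.73 960 [561.4   5.1] [166.9  71.6] 1.8 [[479.4, -31.6, 150.4], [630.2, 37.4, 173.7]]
479.0 249 y [-31.2  34.5] z50,90 [163.3 166.2]
499.0 211 y [-31.2  36.1] z50,90 [164.  167.2]
519.0 143 y [-30.6  36.4] z50,90 [164.2 167.4]
539.0 104 y [-29.8  36.5] z50,90 [163.8 167.4]
559.0 77 y [-29.2  33.6] z50,90 [163.5 165.8]
579.0 72 y [-29.2  -5.4] z50,90 [163.  165.4]
599.0 55 y [-28.6  -7.9] z50,90 [163.2 165.6]
619.0 33 y [-27.8 -10.1] z50,90 [162.2 164.4]
```

Emit:
play_rows --pt "1 -0.15 -0.2 3 0" --pt "1 -0.15 -0.2 5.5 0" --pt "1 -0.15 -0.2 6.5 0" --pt "1 -0.15 -0.2 7 0" --pt "1 -0.15 -0.2 7 0" --pt "1 -0.15 -0.2 7 0"

```text
clock: 14.7
eef_pos: [561.5, 0.5, 109.6]
tool_rot: [3.142, 0.002, -3.11]
force: [0.5, 0.2, -0.7]
width: 16.9
gripper_force: 59.3
```

```bash
python3 bd.py
```

```text
t 14.7 [5.615e+02 5.000e-01 1.096e+02] [ 1.8000e+02  1.0000e-01 -1.7821e+02] F [ 0.5  0.2 -0.7] w 16.9
scene 0.8 943 [570.8   0.7] [179.1  72.7] 1.3 [[482.5, -35.9, 71.8], [646.2, 33.2, 104.2]]
482.0 275 y [-35.7  30.6] z50,90 [94.6 98. ]
502.0 184 y [-35.1  31. ] z50,90 [95.6 98.9]
522.0 134 y [-35.3  32.6] z50,90 [95.5 98.3]
542.0 113 y [-35.   33.5] z50,90 [95.4 98.4]
562.0 73 y [-33.8  31.2] z50,90 [95.  97.5]
582.0 67 y [-33.7  -9.1] z50,90 [95.3 98.1]
602.0 47 y [-33.1 -14.8] z50,90 [95.4 97.5]
622.0 25 y [-32.1   3.1] z50,90 [94.  96.5]
642.0 15 y [-23.   15.5] z50,90 [84.2 87.1]
```

Emit:
play_rows --pt "1 0 0.25 0.2 0" --pt "1 0 0.25 0.5 0" --pt "1 0 0.25 0.7 0" --pt "1 0 0.25 0.8 0" --pt "1 0 0.25 0.9 0" --pt "1 0 0.25 1.0 0" --pt "1 0 0.25 1.0 0"

```text
clock: 15.6
eef_pos: [562.0, 3.2, 99.7]
tool_rot: [3.141, 0.003, -3.111]
force: [0.0, 0.6, 6.6]
width: 16.6
gripper_force: 60.7
```

Emit:
play_rows --pt "1 0 0 0.1 0" --pt "1 0 0 0.2 0" --pt "1 0 0 0.3 0" --pt "1 0 0 0.3 0"

```text
clock: 16.0
eef_pos: [563.7, 3.2, 97.5]
tool_rot: [3.141, 0.006, -3.111]
force: [2.5, 0.8, 8.6]
width: 16.8
gripper_force: 61.3
```

```bash
python3 bd.py
```

```text
t 16.0 [563.7   3.2  97.5] [ 179.98    0.36 -178.23] F [2.5 0.8 8.6] w 16.8
scene 0.56 886 [564.6   3.4] [168.3  71.7] 1.6 [[481.8, -33.1, 67.0], [644.2, 35.9, 93.7]]
482.0 248 y [-32.9  34.1] z50,90 [87.  90.3]
502.0 177 y [-32.4  32.6] z50,90 [87.1 90.1]
522.0 129 y [-32.1  34.9] z50,90 [85.9 89.3]
542.0 94 y [-31.8  36.8] z50,90 [84.1 87. ]
562.0 79 y [-31.7  35.7] z50,90 [82.7 85. ]
582.0 61 y [-30.9  -6.3] z50,90 [80.6 83.7]
602.0 54 y [-29.8  32.3] z50,90 [80.  82.7]
622.0 24 y [-30.1 -14.2] z50,90 [77.9 80.3]
642.0 11 y [-24.5 -10.2] z50,90 [67.  67.9]Traceback (most recent call last):
  File "bd.py", line 9, in <module>
    rr=cv2.minAreaRect(pl[:,:2].astype(np.float32)); print(cam,round(r['confidence'],2),len(pl),np.round(rr[0],1),np.round(rr[1],1),round(rr[2],1),np.percentile(pl,[1,99],axis=0).round(1).tolist())
                                                                                                                                                   ~~~~~~~~~~~~~^^^^^^^^^^^^^^^^^^
    return _quantile_unchecked(
        a, q, axis, out, overwrite_input, method, keepdims, weights)
    return _ureduce(a,
                    func=_quantile_ureduce_func,
    ...<5 lines>...
                    overwrite_input=overwrite_input,
                    method=method)
    r = func(a, **kwargs)
    result = _quantile(arr,
                       quantiles=q,
    ...<2 lines>...
                       out=out,
                       weights=wgt)
    slices_having_nans = np.isnan(arr[-1, ...])
                                  ~~~^^^^^^^^^
IndexError: index -1 is out of bounds for axis 0 with size 0
```

Emit:
play_rows --pt "1 -0.3 0 0 0" --pt "1 -0.6 0 0 0" --pt "1 -0.9 0 0 0" --pt "1 -1.2 0 0 0" --pt "1 -1.4 0 0 0" --pt "1 -1.4 0 0 0"

```text
clock: 16.8
eef_pos: [571.9, 3.1, 96.4]
tool_rot: [-3.141, -0.005, -3.111]
force: [-8.1, 0.6, 11.6]
width: 16.8
gripper_force: 61.6
```

```bash
sed -i "s/('scene','top')/('scene',)/" bd.py; python3 bd.py
```

```text
t 16.8 [571.9   3.1  96.4] [-179.99   -0.31 -178.23] F [-8.1  0.6 11.6] w 16.8
scene 0.85 890 [575.    2.7] [175.9  72.6] 1.2 [[489.4, -33.6, 65.3], [653.6, 36.6, 92.1]]
489.0 240 y [-32.8  33.6] z50,90 [86.3 89.6]
509.0 179 y [-33.5  33.7] z50,90 [86.4 89.7]
529.0 124 y [-32.2  35.1] z50,90 [85.  87.6]
549.0 100 y [-32.4  36.2] z50,90 [83.5 85.8]
569.0 82 y [-31.3  36.7] z50,90 [81.1 84.3]
589.0 56 y [-31.5  -7.3] z50,90 [79.8 82.6]
609.0 61 y [-30.3  32. ] z50,90 [77.9 81.1]
629.0 26 y [-30.1  -0.6] z50,90 [76.8 79.2]
649.0 13 y [-23.6 -10.1] z50,90 [63.9 65.7]
```

Emit:
play_rows --pt "1 -0.2 0 -0.1 0" --pt "1 -0.4 0 -0.1 0" --pt "1 -0.6 0 -0.1 0" --pt "1 -0.8 0 -0.1 0" --pt "1 -0.8 0 -0.1 0"

```text
clock: 17.4
eef_pos: [583.1, 3.6, 96.4]
tool_rot: [3.142, 0.0, -3.111]
force: [-1.1, -0.0, -2.2]
width: 16.9
gripper_force: 59.8
```

```bash
python3 bd.py
```

```text
t 17.4 [583.1   3.6  96.4] [ 1.8000e+02  1.0000e-02 -1.7822e+02] F [-1.1 -0.  -2.2] w 16.9
scene 0.59 844 [574.5   3. ] [152.4  71.6] 1.4 [[501.1, -33.2, 68.9], [645.1, 36.1, 91.3]]
501.0 228 y [-32.7  33.7] z50,90 [86.3 89.6]
521.0 179 y [-33.   33.6] z50,90 [85.8 88.7]
541.0 118 y [-32.   35.3] z50,90 [84.5 87.2]
561.0 106 y [-31.6  36.1] z50,90 [83.2 85.9]
581.0 73 y [-30.9  34.1] z50,90 [81.3 84.3]
601.0 60 y [-30.6  -6.3] z50,90 [78.7 81.7]
621.0 55 y [-29.6  32. ] z50,90 [78.2 81.2]
641.0 16 y [-29.4 -13.4] z50,90 [76.1 79.4]
```

Emit:
play_rows --pt "1 -0.1 0 0 0" --pt "1 -0.2 0 0 0" --pt "1 -0.2 0 0 0" --pt "1 -0.2 0 0 0"

```text
clock: 17.9
eef_pos: [584.6, 3.6, 96.6]
tool_rot: [3.142, -0.0, -3.111]
force: [-0.4, -1.3, -1.9]
width: 17.1
gripper_force: 59.8
```

Emit:
play_rows --pt "1 0 0 0.15 0" --pt "1 0 0 0.3 0" --pt "1 0 0 0.45 0" --pt "1 0 0 0.6 0" --pt "1 0 0 0.6 0"

```text
clock: 18.4
eef_pos: [582.9, 3.4, 91.0]
tool_rot: [-3.141, -0.003, -3.111]
force: [-5.6, 0.3, 6.7]
width: 16.8
gripper_force: 61.1
```

```bash
python3 bd.py
```

```text
t 18.4 [582.9   3.4  91. ] [-1.7999e+02 -1.7000e-01 -1.7823e+02] F [-5.6  0.3  6.7] w 16.8
scene 0.77 851 [577.6   2.8] [154.2  71.4] 1.0 [[502.1, -33.0, 63.1], [647.3, 36.2, 85.0]]
502.0 221 y [-32.5  32.9] z50,90 [77.6 80.4]
522.0 182 y [-32.5  34.6] z50,90 [78.3 81.8]
542.0 131 y [-32.4  35.3] z50,90 [77.9 81.2]
562.0 106 y [-31.7  35.9] z50,90 [77.5 80.6]
582.0 72 y [-31.   34.7] z50,90 [76.8 79. ]
602.0 63 y [-30.9  -5.5] z50,90 [76.4 79.7]
622.0 49 y [-30.   28.9] z50,90 [75.9 79. ]
642.0 18 y [-29.2 -16.4] z50,90 [75.8 78.1]
```

Emit:
play_rows --pt "1 0 0 0.1 0" --pt "1 0 0 0.2 0" --pt "1 0 0 0.25 0" --pt "1 0 0 0.25 0"

```text
clock: 18.9
eef_pos: [582.9, 3.4, 89.5]
tool_rot: [-3.141, -0.003, -3.111]
force: [-7.7, -0.2, 13.6]
width: 16.8
gripper_force: 62.2
```

```bash
python3 bd.py
```

```text
t 18.9 [582.9   3.4  89.5] [-1.7999e+02 -1.5000e-01 -1.7823e+02] F [-7.7 -0.2 13.6] w 16.8
scene 0.89 761 [575.8   1.2] [149.6  68.7] 1.2 [[503.6, -32.7, 64.4], [646.5, 33.4, 85.6]]
504.0 184 y [-32.1  28.6] z50,90 [75.3 78.4]
524.0 181 y [-32.1  30.9] z50,90 [75.6 79.6]
544.0 124 y [-32.5  33.4] z50,90 [75.5 78.9]
564.0 100 y [-31.8  34.4] z50,90 [75.8 78.9]
584.0 63 y [-31.3  28.6] z50,90 [75.9 77.8]
604.0 47 y [-30.6 -11.6] z50,90 [75.2 78.1]
624.0 40 y [-30.4 -14.4] z50,90 [74.9 77.6]
644.0 14 y [-29.1 -18.2] z50,90 [75.4 77.3]
```

Flat at 75–76 mm, where home is 76. I'll release, back straight up and check.

Emit:
play_rows --pt "0 0 0 0 0" --pt "0 0 0 0 0" --pt "0 0 0 0 0" --pt "0 0 0 0 0" --pt "0 0 0 -4 0" --pt "0 0 0 -9 0" --pt "0 0 0 -14 0" --pt "0 0 0 -16 0" --pt "0 0 0 -16 0"

```text
clock: 19.9
eef_pos: [587.1, 3.7, 252.0]
tool_rot: [3.141, 0.008, -3.111]
force: [-1.2, -0.1, -0.0]
width: 85.5
gripper_force: 0.0
```

```bash
sed -i "s/e\[2\]-2)/92-2)/;s/e\[2\]-45/92-45/" bd.py; python3 bd.py
python3 - <<'E'
from h import *
rgb,W=cloud('scene'); save('end.png',cv2.resize(rgb[130:290,200:440],None,fx=3.3,fy=3.3,interpolation=cv2.INTER_CUBIC))
E
```

```text
t 19.9 [587.1   3.7 252. ] [ 179.99    0.45 -178.23] F [-1.2 -0.1 -0. ] w 85.5
scene 0.83 1018 [577.7   3.4] [154.9  71.8] 2.3 [[503.3, -32.8, 64.1], [652.4, 37.7, 88.6]]
503.0 218 y [-33.   33.1] z50,90 [74.9 77.6]
523.0 191 y [-32.1  35. ] z50,90 [76. 80.]
543.0 124 y [-32.   35.5] z50,90 [75.4 79.3]
563.0 111 y [-31.6  36.3] z50,90 [76.2 80.1]
583.0 105 y [-30.6  36.6] z50,90 [76. 79.]
603.0 104 y [-30.4  38.3] z50,90 [75.9 79.1]
623.0 94 y [-29.7  38.1] z50,90 [75.6 78.4]
643.0 60 y [-26.3  36.6] z50,90 [74.9 77.8]
```

View pics/end.png

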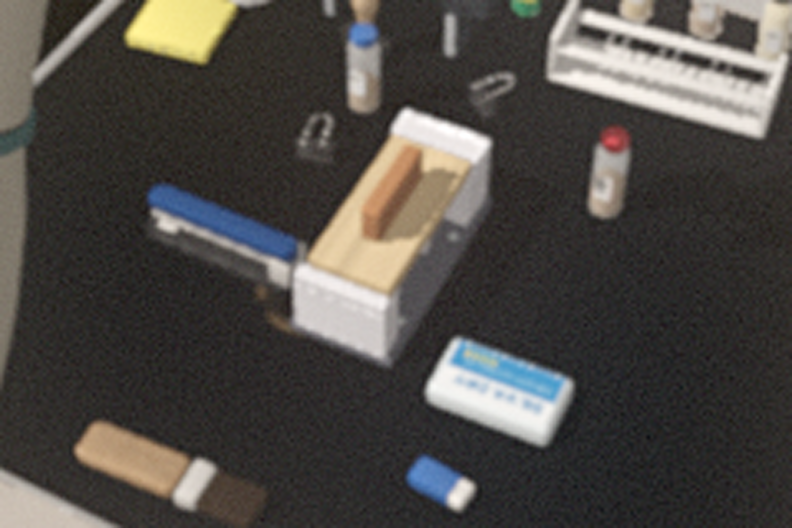

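The picture shows the board lying flat between the lip (440,135) and the kerb (345,285). Both vials are standing, at (365,70) and (608,175), and nothing else has moved. I'm handing in.

```bash
python3 -c "
from cell import ctrl
print(ctrl.finish_job())"
```

```text
the job is handed in; nothing more can be done
None
```

The tube is seated in the V-cradles and the keeper board lies flat and home over it, with everything released and the other things left in place; I handed it in at about 20 s, and no verdict came back.

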